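# Lock a filter cartridge into the fume extractor

## Task

Fit the white filter cartridge with the red grip into the port on top of the blue fume extractor: feel for the two slots with its lugs, push it in against the spring, turn it clockwise (seen from above) to the stop, about a quarter turn, and let it spring back up so that it is locked and upright. Do not tip the cartridge over, and leave the other things on the bench where they are.

Things in the scene. Friction and masses are not known exactly. Their poses are not given: they have to be found in the camera images.
- cartridge_mid (a point): Centre (half-way up its axis) of the loose filter cartridge, 84 mm tall, 0.10 to 0.20 kg, standing on the mat. White body 49 mm across, 0 to 37 mm above its underside (foot chamfered to 43 mm over the lowest 4 mm); grey flange 62 mm across, 37 to 43 mm up. z is its axis (up); grip rib and both lugs lie along x. A half turn makes no difference.
- cartridge_grip (a point): Centre of the cartridge's red upright grip rib, 63.5 mm above its underside. The rib is 50 mm long along x, 12 mm thick along y, and spans 43 to 84 mm above the underside.
- cartridge_lugs (a point): Point on the cartridge's axis level with its two red lugs, 10.5 mm above its underside. The lugs stick out along +x and -x to 32 mm from the axis, 8 mm wide, from 8 to 13 mm above the underside.
- extractor: Fume extractor, fixed: blue housing 160 x 160 mm, 90 mm high; origin at the centre of its underside, x and y along its sides, vent on the -x side. On top an aluminium bayonet collar, 104 mm across, rises to 100 mm.
- port (a point): Centre of the port's mouth, level with the collar's top face, 100 mm above the table; axes as the housing's. Bore 52 mm across. Two opposite entry slots, 12 mm wide, open upwards, a red mark outside each. They lie along x only roughly: the collar is turned on the housing by an unknown 0 to 0.35 rad either way. Lugs resting on the collar: cartridge's underside 8 mm below this point.
- spring (a point): Centre of the orange sprung plate's top face as it stands at rest, on the port's axis, 16 mm below the collar's top; the underside of the cartridge meets it once the lugs are in the slots. About 5 N to start it, 0.4 N more per mm, end of travel 15 mm lower (11 N).
- turn_level (a point): Point on the port's axis 29 mm below the collar's top. With the cartridge's underside here (27 mm is the least) its lugs pass under the lip: turn clockwise seen from above until a firm stop, about 1.4 rad from the middle of the slots. The other way is blocked. Let go before the stop, it stays caught under the lip, not locked.
- locked_level (a point): Point on the port's axis 22 mm below the collar's top, where the cartridge's underside is when locked: at the stop the spring lifts the lugs 5 mm into pockets. The cartridge's centre is then 20 mm above the collar's top. Not turned, it would spring up to 16 mm below or higher.
- spool: bystander: steel-coloured solder spool, 48 mm in diameter, 40 mm tall; origin at its underside
- flux_jar: bystander: small jar, 44 mm in diameter, 40 mm tall; origin at its underside
- tape: bystander: yellow tape roll lying flat, 60 mm in diameter, 18 mm tall; origin at its underside
- driver: bystander: screwdriver, 160 mm long, lying
- brush: bystander: brush, 150 mm long, lying
- tweezers: bystander: steel tweezers, 120 mm long, lying
- parts_tray: bystander: blue divided parts tray, 120 x 170 x 28 mm; origin at its underside
Things that resemble listed ones, but are neither listed nor needed, are in the scene too. Several things look just like the part that bears cartridge_mid: the one meant starts nearest to the robot's base.

How it is judged:
By the outcome, as a careful person would: the job done as asked, in the order asked, and still so for the second after the job is handed in, with the robot touching nothing.
It also fails if it takes over 58 s, if anything falls off the work surface, if the arm or the gripper's body presses on something with over 40 N, if the wrist force passes 120 N, or if a joint passes its speed limit or range.

## Robot

A 7-joint arm with a two-finger parallel gripper is mounted at the origin on the work surface. World frame = base frame: x ahead of the robot, y to its left, z up, the work surface at z = 0. Lengths are in mm, angles in rad, forces in N, time in s.
With the tool pointing down it reaches from about 400 to 875 mm from the base axis. Payload 19.3 kg.
Tool frame: the origin (TCP) lies at the very end of the fingers, on their centre line; the grasp point (between the pads) lies 19 mm behind it (grip_point_offset is the z of the grasp point in the tool frame, in mm); z points along the fingers, x is the direction in which the jaws open and shut, and the axes are right-handed (so a half turn about z gives the same grasp; the last joint's range is limited). The gripper opens to 85 mm and grips with 20 to 120 N. Pads are 22 mm wide; open, the fingers measure 114 mm over their backs; the gripper's body (76 mm by 85 mm) begins 54 mm behind the grasp point. The pads swing forward as they close: fully open they stand 13 mm farther back than shut.
Start: joints at [1.154, 0.521, -0.036, 1.599, 0.021, 1.021, -0.113], TCP at [212.403, -587.792, 231.291] pointing down, gripper open.
Joint ranges: [-2.91, 2.91], [-0.3, 2.13], [-1.5, 1.42], [0.17, 2.43], [-1.26, 4.41], [0.16, 1.93], [-2.52, 2.52]. Speed limits (rad/s): [1.89, 1.89, 2.39, 2.39, 3.01, 3.01, 3.01].

## Interface

Orientations are given as a 3x3 rotation matrix whose columns are the frame's x, y, z axes.
In Python, from workcell import movep, movel, goto_joints, open_gripper, clamp, wait, inverse_kinematics, read_state, camera, PlanningError, finish_job, grip_point_offset gives the robot as it stands. Calls block until the motion is done:
- movep(position, orientation): joint-space move of the TCP to a pose.
- movel(position, frame=None, max_speed=150, guard=None): straight line of the TCP; frame=None keeps the orientation; max_speed is the mean speed in mm/s. With guard (N) it stops when the force on the tool has changed by that much, and returns True; else False.
- goto_joints(angles): joint-space move.
- open_gripper() and clamp(): open the fingers fully, or close them until they stop; the grip force is fixed at half the most.
- wait(seconds).
- inverse_kinematics(position, orientation): joint angles nearest the present ones, or None.
- read_state(): the state.
- camera(name): name is "scene" or "side" or "wrist"; returns a dict with "image" (400x640x3 uint8, blue, green, red), "range_z" (400x640 float32, mm along the optical axis (not along the pixel's ray), 0 where there is no reading), "fx", "fy", "cx", "cy" (pixels), "cam_to_world" (4x4, takes a point from camera to world coordinates). Camera axes: x right, y up, looking along -z (the intrinsics and any distortion apply to the point x, -y, -z); pixel columns grow to the right and rows downward; lengths in mm; the calibration is good to about 2 mm. A picture is of the moment at which its call begins.
A pose or a line that the arm cannot do raises PlanningError and nothing moves.
- finish_job(): hands the job in, once; it reports no verdict.
The state is a dict: "time": time; "qpos": joint angles; "qvel": joint speeds; "joint_efforts": joint torques, N m; "eef_pos": TCP position; "tool_rot": TCP orientation; "ft_force": force on the tool from outside, world axes, zero at the start; "torque": the same for the moment, N m; "finger_gap": finger opening in mm.
Only numpy, scipy, OpenCV 4.12 (cv2) and the standard library are available. Lean on these libraries where they do the work, as an engineer would, in place of code of your own. Each camera call takes 0.05 s, during which the arm holds its last target. There are 200 camera calls.

## Working session

There is one attempt and no reset: what is moved stays moved. The work goes in short steps, each a Python script; the robot and the scene stay as the last script left them, time stands still between calls to the robot, and variables do not carry over. Pictures are saved under pics/ and viewed, about 8 in all and at most 12, crops included, and the job is handed in when it is done.

```bash
mkdir -p pics
python3 - <<'E'
from workcell import *
import cv2,numpy as np
ims=[]
for n in("scene","side"):
    c=camera(n);np.savez(f"pics/{n}0.npz",**c);cv2.imwrite(f"pics/{n}0.png",c["image"])
    print(n,c["fx"],c["fy"],c["cx"],c["cy"],np.round(c["cam_to_world"],3).tolist(),[k for k in c], (c["range_z"]>0).mean())
s=read_state();print(s["time"],s["eef_pos"],s["tool_rot"],s["ft_force"],grip_point_offset)
E
```

```text
scene 370.4634019925088 370.4634019925088 323.7614267088631 195.58434176729816 [[0.466, -0.591, 0.659, 1193.869], [0.884, 0.297, -0.36, -549.473], [0.017, 0.75, 0.661, 748.834], [0.0, 0.0, 0.0, 1.0]] ['image', 'range_z', 'fx', 'fy', 'cx', 'cy', 'cam_to_world'] 0.9953125
side 485.15019501537546 485.15019501537546 320.8564739488631 200.9780999467895 [[-0.986, 0.121, -0.113, 333.77], [-0.165, -0.634, 0.755, 900.377], [0.02, 0.764, 0.645, 1017.384], [0.0, 0.0, 0.0, 1.0]] ['image', 'range_z', 'fx', 'fy', 'cx', 'cy', 'cam_to_world'] 0.9957734375
0.1 [ 212.31430712 -587.51541111  230.78754988] [[ 3.39917693e-01 -9.40455102e-01 -4.04229813e-04]
 [-9.40454623e-01 -3.39917929e-01  9.50536473e-04]
 [-1.03134184e-03  5.70556310e-05 -9.99999467e-01]] [ 0.41164062 -0.22290003 -0.22086573] -18.700000000000003
```

View pics/scene0.png

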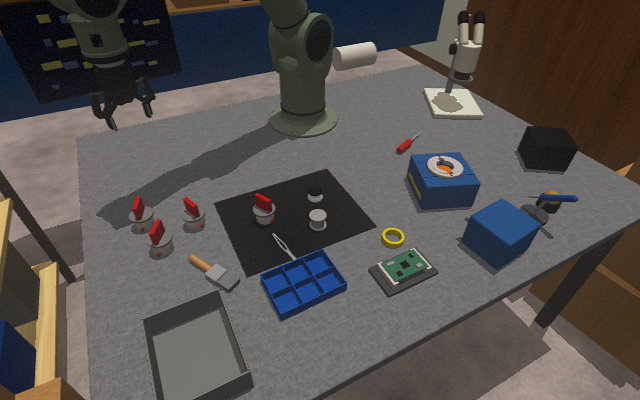

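View pics/side0.png

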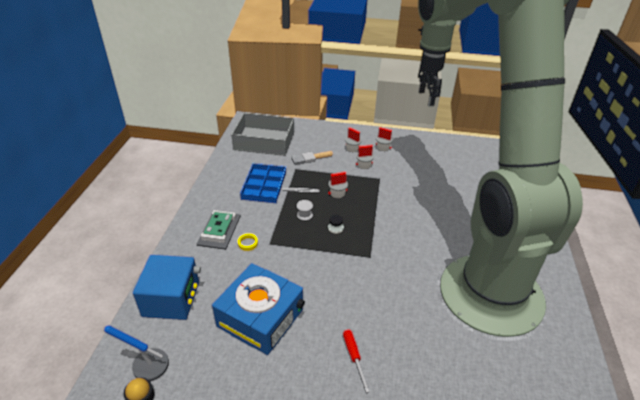

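Scene: four cartridge look-alikes with a red rib at (141,210), (159,235), (193,210) and, on the black mat, (264,208). In the side view these are (353,140), (384,137), (365,155), (338,184). The extractor with collar is at scene (445,170), side (258,300). I'll measure all the candidates and the collar.

```bash
cat > h.py <<'E'
import numpy as np,cv2
def cloud(c):
    z=c["range_z"].astype(float);v,u=np.mgrid[:z.shape[0],:z.shape[1]]
    p=np.stack([(u-c["cx"])/c["fx"]*z,-(v-c["cy"])/c["fy"]*z,-z],-1)
    T=c["cam_to_world"];w=p@T[:3,:3].T+T[:3,3];w[z<=0]=np.nan;return w
def red(im):
    h=cv2.cvtColor(im,cv2.COLOR_BGR2HSV);return (((h[...,0]<8)|(h[...,0]>172))&(h[...,1]>140)&(h[...,2]>70)).astype(np.uint8)
def orange(im):
    h=cv2.cvtColor(im,cv2.COLOR_BGR2HSV);return ((h[...,0]>=8)&(h[...,0]<20)&(h[...,1]>170)&(h[...,2]>120)).astype(np.uint8)
def topray(c,u,v,Z):
    T=c["cam_to_world"];d=T[:3,:3]@np.array([(u-c["cx"])/c["fx"],-(v-c["cy"])/c["fy"],-1]);o=T[:3,3];return o+d*(Z-o[2])/d[2]
E
python3 - <<'E'
from h import *
for n in("scene","side"):
    c=dict(np.load(f"pics/{n}0.npz"));w=cloud(c);m=red(c["image"])
    k,l,st,ce=cv2.connectedComponentsWithStats(m)
    print(n)
    for i in range(1,k):
        if st[i,4]<25: continue
        q=w[l==i];q=q[~np.isnan(q[:,0])];q=q[(q[:,2]>50)&(q[:,2]<95)]
        if len(q)<10: continue
        mid=np.median(q,0);t=q[q[:,2]>45][:,:2];r=cv2.minAreaRect(t.astype(np.float32))
        e=np.linalg.svd(t-t.mean(0))[2][0]
        print(ce[i].round(),st[i,4],q.min(0).round(),q.max(0).round(),mid.round(1),"r",np.hypot(*mid[:2]).round(),"ang",np.arctan2(e[1],e[0]).round(3),np.round(r[1],1))
    # collar top
    roi=(w[...,2]>96)&(w[...,2]<105)&(w[...,0]>300)&(c["image"].min(-1)>90)
    k,l,st,ce=cv2.connectedComponentsWithStats(roi.astype(np.uint8));
    for i in np.argsort(-st[1:,4])[:3]+1:
        q=w[l==i];print("collar",ce[i].round(),st[i,4],q.min(0).round(1),q.max(0).round(1),np.median(q[:,2]))
    o=orange(c["image"]);k,l,st,ce=cv2.connectedComponentsWithStats(o)
    for i in range(1,k):
        if st[i,4]>20:print("orange",ce[i].round(),st[i,4],np.nanmedian(w[l==i],0).round(1))
    img=c["image"]
    a=(img[190:235,235:295] if n=="scene" else img[165:205,310:370]); b=(img[140:215,400:485] if n=="scene" else img[260:350,205:310])
    f=lambda x:cv2.resize(x,(400,300),interpolation=cv2.INTER_CUBIC)
    row=np.hstack([f(a),f(b)]);R=row if n=="scene" else np.vstack([R,row])
cv2.imwrite("pics/crop1.png",R)
E
```

```text
scene
[263. 202.] 213 [ 442. -355.   50.] [ 489. -323.   89.] [ 468.9 -340.5   76.4] r 579.0 ang 0.522 [49.9 15. ]
[138. 208.] 190 [ 307. -654.   50.] [ 359. -629.   86.] [ 341.1 -640.7   75. ] r 726.0 ang -0.344 [12.4 53.8]
[191. 207.] 165 [ 370. -528.   50.] [ 419. -503.   88.] [ 402.9 -515.9   77.2] r 655.0 ang 0.386 [51.2 13.1]
[156. 232.] 242 [ 423. -629.   50.] [ 469. -596.   86.] [ 450.6 -612.3   73.6] r 760.0 ang -0.577 [13.6 52.1]
collar [444. 166.] 405 [536.7 133.5  96. ] [638.7 235.2 103.2] 100.08415745301204
collar [552. 194.] 1 [818.6 360.3  99.4] [818.6 360.3  99.4] 99.36453300145433
collar [499. 199.] 1 [766.6 216.7  97.4] [766.6 216.7  97.4] 97.39125001285026
orange [445. 168.] 60 [582.7 194.8  84.1]
orange [551. 192.] 30 [785.7 427.6  54.9]
side
[385. 133.] 118 [ 313. -646.   51.] [ 357. -624.   86.] [ 335.4 -634.6   69.3] r 718.0 ang 2.804 [17.3 46.2]
[354. 134.] 102 [ 426. -623.   50.] [ 466. -587.   88.] [ 445.3 -604.3   69.3] r 751.0 ang 2.586 [16.7 48.8]
[365. 150.] 129 [ 373. -524.   50.] [ 416. -495.   87.] [ 394.9 -509.6   69.4] r 645.0 ang 0.387 [47.1 16.4]
[338. 178.] 163 [ 443. -347.   51.] [ 492. -317.   92.] [ 465.  -332.3   71.1] r 571.0 ang 0.462 [49.9 19.9]
collar [257. 294.] 840 [537.5 135.   96. ] [640.2 241.4 104.9] 99.6394083824822
collar [146.   8.] 71 [ 1568.4 -1619.1    96.2] [ 1812.8 -1568.9   104.8] 100.60801275261076
collar [184.  11.] 58 [ 1373.2 -1602.5    96.1] [ 1570.1 -1574.5   104.7] 100.44205256252138
orange [258. 295.] 153 [589.9 182.8  84.1]
```

View pics/crop1.png

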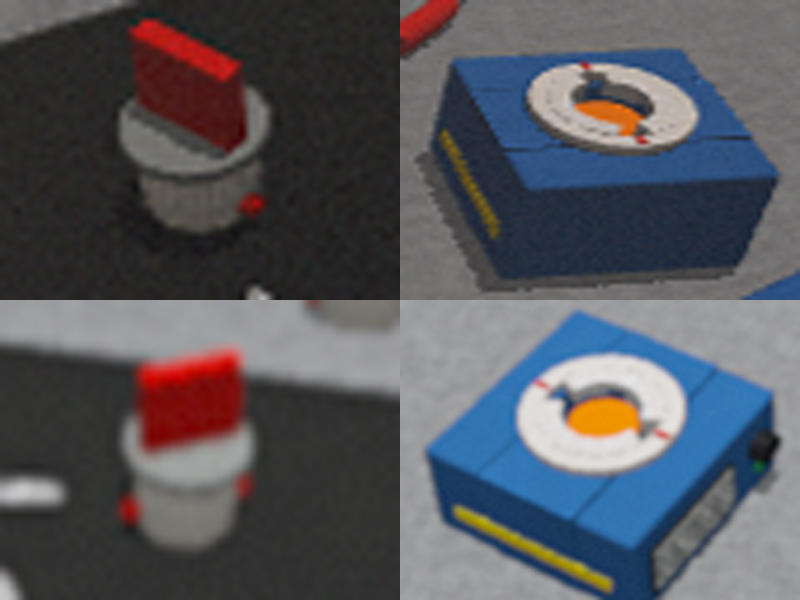

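Candidates in the scene: (138,208) at r=722, (156,232) at r=755, (191,207) at r=650, (263,202) at r=575. The last one is nearest to the base and the only one on the mat, and the enlarged crops (left column) confirm a white body, red rib and lugs. The port is near (588,186), with its slots on the red marks. Next I'll measure the slot angle coarsely, plan wrist yaws, and go and look at the port with the wrist camera.

```bash
cat >> h.py <<'E'
def R(yaw): # tool down, jaw axis x at world angle yaw
    c,s=np.cos(yaw),np.sin(yaw);return np.array([[c,s,0],[s,-c,0],[0,0,-1.]])
E
python3 - <<'E'
from h import *
from workcell import *
c=dict(np.load("pics/side0.npz"))
a=topray(c,241.7,284.9,100);b=topray(c,273.3,300.5,100);d=b-a
th=np.arctan2(d[1],d[0]);print(a,b,np.linalg.norm(d),"slot",th,"mid",(a+b)/2)
sl=(th+np.pi/2)%np.pi-np.pi/2
for k in(-1,1):
    for yaw in (sl+k*np.pi/2,sl+k*np.pi/2-1.45):
        q=inverse_kinematics([588,186,120],R(yaw));print("port",k,round(yaw,2),None if q is None else np.round(q,2))
    q=inverse_kinematics([467,-336,46],R(.5+k*np.pi/2));print("cart",k,None if q is None else np.round(q,2))
yaw=[sl+k*np.pi/2 for k in(-1,1)]
best=max(yaw,key=lambda y:-9 if inverse_kinematics([588,186,120],R(y)) is None or inverse_kinematics([588,186,120],R(y-1.45)) is None else -max(abs(inverse_kinematics([588,186,120],R(z))[6]) for z in (y,y-1.45)))
print("chosen",best)
movep([588,186,260],R(best))
c=camera("wrist");np.savez("pics/w1.npz",**c);cv2.imwrite("pics/w1.png",c["image"]);T=c["cam_to_world"]
s=read_state();print(s["time"],s["qpos"].round(2) if hasattr(s["qpos"],"round") else s["qpos"],s["eef_pos"],T.round(2).tolist(),c["fx"])
E
```

```text
[631.34030161 173.19471295 100.        ] [544.98505688 205.26153553 100.        ] 92.11682475483472 slot 2.7860380041238417 mid [588.16267924 189.22812424 100.        ]
port -1 -1.93 [-0.24  0.65 -0.24  1.71  0.2   0.81 -2.5 ]
port -1 -3.38 [ 0.33  1.01 -1.28  1.68  1.01  1.27  1.74]
cart -1 [ 0.59  0.7  -0.1   1.86  0.11  0.59 -0.65]
port 1 1.22 [ 0.11  0.76 -0.79  1.69  0.64  0.97  0.3 ]
port 1 -0.23 [ 0.03  0.72 -0.65  1.69  0.53  0.92 -1.07]
cart 1 [ 1.3   1.11 -1.28  1.82  1.16  1.21  1.69]
chosen 1.2152416773289456
3.1667 [ 0.2   0.63 -0.94  1.56  0.53  1.23  0.38] [588.24478246 185.26878186 259.89230504] [[0.35, -0.9, -0.27, 520.09], [0.94, 0.34, 0.1, 210.8], [-0.0, -0.29, 0.96, 403.54], [0.0, 0.0, 0.0, 1.0]] 325.74864549942765
```

View pics/w1.png

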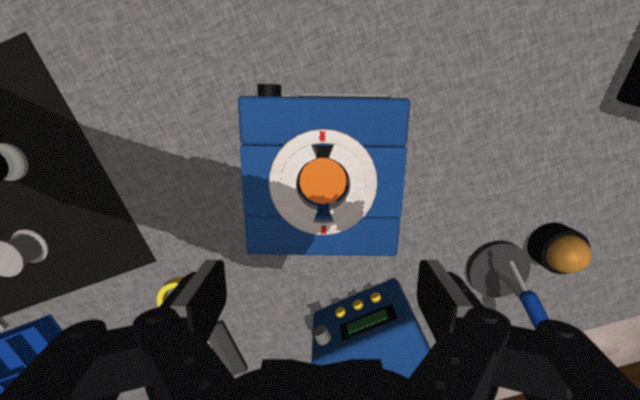

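Wrist view 1: collar centred near (323,181), red marks at (322,136) and (323,230), slots vertical in the image, so the coarse slot angle is good. Next I'll get a numeric fit, then move over the cartridge and look.

Run:
```python
from h import *
from workcell import *
c=dict(np.load("pics/w1.npz"));im=c["image"];w=cloud(c)
def comps(m,roi,mn):
    z=np.zeros_like(m);z[roi]=m[roi];k,l,st,ce=cv2.connectedComponentsWithStats(z);return [(ce[i],st[i,4]) for i in range(1,k) if st[i,4]>=mn]
mk=comps(red(im),np.s_[120:245,305:340],5)
P=[topray(c,*p,100) for p,_ in mk];print([(p.round(1),n) for p,n in mk],[p.round(1) for p in P])
h=cv2.cvtColor(im,cv2.COLOR_BGR2HSV);blue=((h[...,0]>95)&(h[...,0]<125)&(h[...,1]>110)).astype(np.uint8)
nb=1-blue;nb[:, :250]=0;nb[:,395:]=0;nb[:110]=0;nb[250:]=0
nb=cv2.morphologyEx(nb,cv2.MORPH_OPEN,np.ones((5,5),np.uint8))
k,l,st,ce=cv2.connectedComponentsWithStats(nb);i=l[160,290];print("collar px",st[i])
ct=max(cv2.findContours((l==i).astype(np.uint8),0,1)[0],key=len)[:,0]
q=np.array([topray(c,u,v,100)[:2] for u,v in ct]);e=cv2.fitEllipse(q.astype(np.float32));print("collar ellipse",e)
# top face by range
m=(w[...,2]>96.5)&(np.hypot(w[...,0]-588,w[...,1]-187)<60);print("rangecentre",w[m][:,:2].min(0),w[m][:,:2].max(0),np.median(w[m][:,2]))
o=orange(im);M=cv2.moments(o[140:230,280:370]);print("orange",topray(c,280+M["m10"]/M["m00"],140+M["m01"]/M["m00"],84),(M["m00"]))
movep([467,-336,240],R(.5-np.pi/2))
c=camera("wrist");np.savez("pics/w2.npz",**c);cv2.imwrite("pics/w2.png",c["image"]);s=read_state();print(s["time"],s["eef_pos"])
```

```text
[(array([321.9, 136.2]), np.int32(35)), (array([323.3, 228.9]), np.int32(25))] [array([544.7, 202.2, 100. ]), array([630.2, 171.9, 100. ])]
collar px [ 268  128  110  108 9024]
collar ellipse ((586.9888305664062, 187.17263793945312), (103.83711242675781, 104.11393737792969), 50.89174270629883)
rangecentre [536.01755595 128.53308438] [638.99741014 246.14937149] 327.307581624523
orange [586.81588727 187.20328805  84.        ] 1651.0
5.15 [ 467.69577196 -335.07718464  239.99544759]
```

View pics/w2.png

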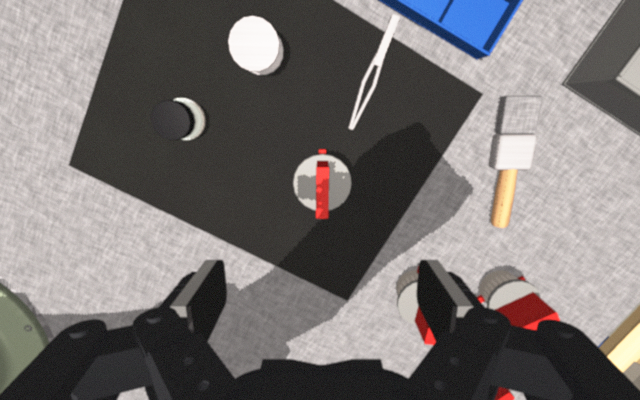

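Wrist view 2: the cartridge's flange is centred near (322,183), its rib runs vertically at (322,150–218), and one lug shows at (322,152). Jar, spool and tweezers are clear of the fingers. I'll fit the flange and rib next.

Run:
```python
from h import *
c=dict(np.load("pics/w2.npz"));im=c["image"];w=cloud(c)
x0,y0,x1,y1=285,143,360,228
g=np.zeros(im.shape[:2],np.uint8);rd=red(im)
roi=np.s_[y0:y1,x0:x1]
g[roi]=((im[roi].min(-1)>70)|(rd[roi]>0))
full=g.copy()
rdd=cv2.dilate(rd,np.ones((5,5),np.uint8))
ct=max(cv2.findContours(g,0,1)[0],key=cv2.contourArea)[:,0]
ct=np.array([p for p in ct if not rdd[p[1],p[0]]])
q=np.array([topray(c,u,v,43)[:2] for u,v in ct])
from scipy.optimize import least_squares
f=least_squares(lambda p:np.hypot(*(q-p[:2]).T)-p[2],[467,-336,31],loss="soft_l1");print("flange",f.x,np.abs(f.fun).mean(),len(q))
r=np.zeros_like(rd);r[roi]=rd[roi];k,l,st,ce=cv2.connectedComponentsWithStats(r)
for i in range(1,k):
    if st[i,4]>5:print(ce[i].round(1),st[i],np.nanmedian(w[l==i],0).round(1))
top=(r>0)&(w[...,2]>78)
t=np.argwhere(top)[:,::-1].astype(np.float32)
Q=np.array([topray(c,u,v,84)[:2] for u,v in t]).astype(np.float32)
R_=cv2.minAreaRect(Q);vx,vy,_,_=cv2.fitLine(Q,cv2.DIST_L2,0,.01,.01).ravel();print("ribtop",R_,"ang",np.arctan(vy/vx),Q.mean(0),len(Q))
cv2.imwrite("pics/d.png",full*255)
```

```text
flange [ 463.26780209 -337.67083771   31.44805689] 0.28859042620304765 135
[322. 151.] [318 149   9   5  45] [ 489.9 -323.4   15.4]
[321.9 190.9] [315 162  14  58 694] [ 465.5 -336.6   87.1]
ribtop ((463.5257873535156, -338.0213928222656), (51.045352935791016, 11.666341781616211), 28.786014556884766) ang 0.49366707 [ 463.8287 -337.8229] 636
```

Run:
```python
from h import *
from workcell import *
c=dict(np.load("pics/w2.npz"));w=cloud(c);p=w[200:240,230:280];print("mat z",np.nanmedian(p[...,2]))
Y=.497-np.pi/2
movep([463.4,-337.8,130],R(Y))
hit=movel([463.4,-337.8,48],R(Y),80,guard=8)
s=read_state();print("hit",hit,s["eef_pos"],s["ft_force"])
if not hit:
    clamp();s=read_state();print("gap",s["finger_gap"],s["ft_force"],s["eef_pos"],s["time"])
    movel([463.4,-337.8,200],R(Y),120)
    s=read_state();print("lift",s["finger_gap"],s["ft_force"])
    movep([587.2,187.2,200],R(1.231))
    s=read_state();print(s["time"],s["finger_gap"],s["ft_force"],s["eef_pos"],s["tool_rot"])
    c=camera("side");np.savez("pics/s3.npz",**c);cv2.imwrite("pics/w3.png",np.vstack([camera("wrist")["image"][100:300],cv2.resize(c["image"][170:350,150:438],(640,400))]))
```

```text
mat z 3.359978420021548
hit False [ 463.65294636 -337.94267322   48.4330463 ] [ 0.46351244 -0.33275491 -0.19846287]
gap 11.360086458573477 [-1.0618183   1.02720031  3.05073747] [ 463.41042436 -337.78270531   48.07645424] 7.5
lift 11.493062726006174 [-0.05879282  0.1232181  -1.71820072]
10.8667 11.333984092583204 [ 0.91044643 -0.24216255 -2.11597763] [587.5488382  186.00892624 199.85101157] [[ 3.35494092e-01  9.42042308e-01 -6.49362980e-05]
 [ 9.42042071e-01 -3.35494055e-01 -6.89881373e-04]
 [-6.71683183e-04  1.70278400e-04 -9.99999760e-01]]
```

View pics/w3.png

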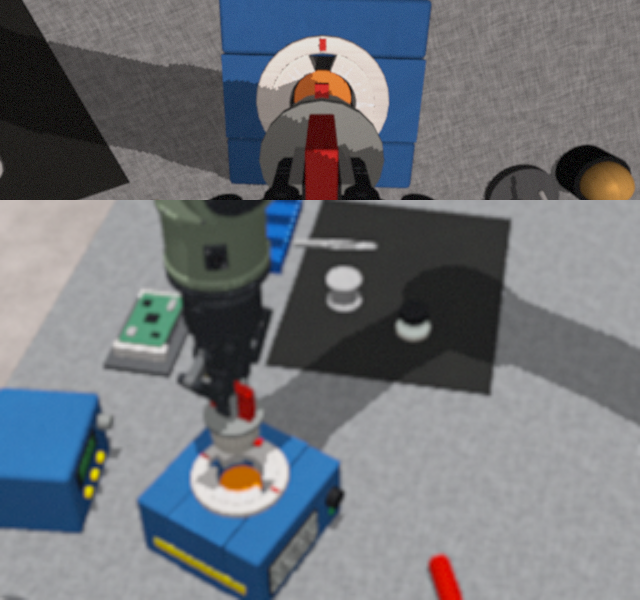

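The cartridge is held upright at mid-rib, with the lugs in line with the slots. Now a guarded descent.

Run:
```python
from h import *
from workcell import *
P=np.array([587.2,187.2]);O=R(1.231)
def st(t):
    s=read_state();print(t,round(s["time"],2),np.round(s["eef_pos"],1),np.round(s["ft_force"],1),np.round(s["torque"],2),round(s["finger_gap"],1))
movel([*P,160],O,80);wait(.2);st("above")
h=movel([*P,120],O,25,guard=4);wait(.1);st(f"hit {h}")
```

```text
above 11.82 [587.4 187.3 160.4] [ 0.3 -0.1 -1.5] [ 0.   -0.01 -0.03] 11.4
hit True 13.07 [587.1 187.2 128.1] [1.2 0.8 4.3] [ 0.05 -0.29  0.04] 11.2
```

Contact at TCP 128.1 puts the underside at about 83.4 (underside offset 44.7 with the 3.4 mm mat). That matches the spring plate at 84, not lugs on the collar, which would be at 92. So the lugs are in the slots. Next: push to turn level and turn clockwise in small steps, watching the torque.

Run:
```python
from h import *
from workcell import *
P=np.array([587.2,187.2]);Y=1.231
def st(t):
    s=read_state();print(t,round(s["time"],2),np.round(s["eef_pos"],1),np.round(s["ft_force"],1),np.round(s["torque"],2),round(s["finger_gap"],1));return s
h=movel([*P,115.5],R(Y),25,guard=25);s=st(f"down {h}")
if not h and s["eef_pos"][2]<117:
    t0=s["torque"][2]
    for a in list(np.arange(.15,1.3,.15))+list(np.arange(1.26,1.52,.04)):
        movel([*P,115.5],R(Y-a),60);s=read_state()
        x=s["tool_rot"][:,0];y=np.arctan2(x[1],x[0])
        print(round(a,2),"act",round(Y-y,3),"Mz",round(s["torque"][2]-t0,2),"F",np.round(s["ft_force"],1),"z",round(s["eef_pos"][2],1),round(s["time"],2))
        if abs(s["torque"][2]-t0)>.8 or np.abs(s["ft_force"]).max()>30: print("stop");break
```

```text
down False 13.72 [587.2 187.2 115.7] [-0.4  0.1  9.4] [-0.23  0.27  0.06] 11.5
0.15 act 0.151 Mz -0.22 F [-1.1 -0.8  9.1] z 115.9 14.02
0.3 act 0.301 Mz -0.1 F [-0.6  0.1  9. ] z 115.9 14.32
0.45 act 0.451 Mz -0.18 F [ 0.1 -0.9  8.6] z 115.9 14.62
0.6 act 0.601 Mz -0.18 F [-0.1 -0.1  8.1] z 115.9 14.92
0.75 act 0.751 Mz -0.15 F [-0.2 -0.4  8.4] z 115.9 15.22
0.9 act 0.901 Mz -0.15 F [0.7 0.7 9.4] z 115.9 15.52
1.05 act 1.051 Mz -0.13 F [-0.4 -1.2  8.8] z 115.9 15.82
1.2 act 1.201 Mz -0.19 F [0.8 0.4 9.1] z 115.9 16.12
1.26 act 1.261 Mz -0.17 F [-1.6 -0.7  9.8] z 115.9 16.37
1.3 act 1.3 Mz -0.11 F [ 0.4 -0.9  8.8] z 115.9 16.62
1.34 act 1.34 Mz -0.12 F [-0.8 -1.   8. ] z 115.9 16.87
1.38 act 1.38 Mz -0.08 F [ 0.1 -0.3  8.3] z 115.9 17.12
1.42 act 1.419 Mz 0.64 F [-0.7 -1.1  9. ] z 115.8 17.37
1.46 act 1.458 Mz 1.48 F [-1.3 -0.6  9.4] z 115.9 17.62
stop
```

The firm stop came at about 1.40 rad, with torque rising and no slip. I'll ease the preload, let the spring lift the lugs into the pockets while still holding the cartridge, and check that they catch before releasing.

Run:
```python
from h import *
from workcell import *
P=np.array([587.2,187.2]);Y=1.231-1.42
def st(t):
    s=read_state();print(t,round(s["time"],2),np.round(s["eef_pos"],1),np.round(s["ft_force"],1),np.round(s["torque"],2),round(s["finger_gap"],1));return s
movel([*P,115.5],R(Y),60);st("eased")
h=movel([*P,122],R(Y),20,guard=12);wait(.1);st(f"up {h}")
h=movel([*P,125],R(Y),10,guard=14);st(f"feel ceiling {h}")
movel([*P,122.5],R(Y),20);st("relaxed")
# feel that it cannot turn back
movel([*P,122.5],R(Y+.06),20);st("turnback .06")
movel([*P,122.5],R(Y+.02),20);st("neutral")
```

```text
eased 17.87 [587.2 187.4 115.8] [-1.8 -0.4  9.7] [-0.07  0.37  0.74] 11.4
up True 18.18 [587.2 187.5 116.9] [-0.8 -2.2 15.1] [-0.39  0.49  0.72] 11.2
feel ceiling True 18.48 [587.1 187.4 117.2] [ 0.8 -0.8  5.2] [-0.15 -0.    0.65] 11.7
relaxed 18.9 [587.1 187.3 122.5] [0.2 0.4 1. ] [ 0.4  -0.1   0.73] 11.3
turnback .06 19.15 [587.2 187.2 122.9] [-0.8  0.6  4.9] [0.18 0.33 0.08] 11.4
neutral 19.4 [587.2 187.3 122.9] [-0.7  0.   5.9] [0.13 0.26 0.3 ] 11.1
```

Run:
```python
from h import *
from workcell import *
P=np.array([587.2,187.2]);Y=1.231-1.40
def st(t):
    s=read_state();print(t,round(s["time"],2),np.round(s["eef_pos"],1),np.round(s["ft_force"],1),np.round(s["torque"],2),round(s["finger_gap"],1));return s
for z in(123,123.5,124):
    movel([*P,z],R(Y),10);wait(.15);s=st(f"pull {z}")
    if s["ft_force"][2]<-8: break
movel([*P,122.7],R(Y),10)
for a in(.08,.12):
    movel([*P,122.7],R(Y+a),20);wait(.15);s=st(f"back {a}")
    if s["torque"][2]<-.6: break
movel([*P,122.7],R(Y+.01),20);wait(.1);st("neutral")
```

```text
pull 123 19.8 [587.2 187.2 123.1] [-1.9  0.7  4.1] [0.28 0.3  0.27] 11.4
pull 123.5 20.2 [587.1 187.2 123.4] [-1.   1.1  1.3] [0.41 0.23 0.26] 11.7
pull 124 20.6 [587.1 187.2 124. ] [-1.3  3.  -0.9] [0.5  0.22 0.24] 11.4
back 0.08 21.28 [587.5 187.1 123.1] [-0.7  1.2  5.1] [0.17 0.31 0.08] 11.2
back 0.12 21.68 [587.6 187.1 123.1] [0.1 1.  5.1] [0.08 0.24 0.07] 11.2
neutral 22.04 [587.2 187.1 123. ] [-2.6  0.6  6.1] [0.07 0.72 0.08] 11.2
```

The lift and pull look right, but the turn-back test showed no clear wall, so it may have drifted off the stop. I'll push down and turn to the stop again, let it rise there, release, and look.

Run:
```python
from h import *
from workcell import *
P=np.array([587.2,187.2]);Y=1.231
def st(t):
    s=read_state();print(t,round(s["time"],2),np.round(s["eef_pos"],1),np.round(s["ft_force"],1),np.round(s["torque"],2),round(s["finger_gap"],1));return s
movel([*P,115.5],R(Y-1.39),25);st("down")
for a in(1.42,1.45):
    movel([*P,115.5],R(Y-a),20);st(f"turn {a}")
for z in (117,119,121,122.5):
    movel([*P,z],R(Y-1.43),20);wait(.1);st(f"up {z}")
movel([*P,122.5],R(Y-1.40),20);st("ease")
open_gripper();st("open")
movel([*P,260],R(Y-1.40),150)
c=camera("wrist");d=camera("side");np.savez("pics/w4.npz",**c);np.savez("pics/s4.npz",**d)
cv2.imwrite("pics/w4.png",np.hstack([cv2.resize(c["image"][90:270,220:420],(400,360)),cv2.resize(d["image"][240:360,190:323],(400,360))]))
for n,k in(("wrist",c),("side",d)):
    w=cloud(k);m=(red(k["image"])>0)&(np.hypot(w[...,0]-587,w[...,1]-187)<40)&(w[...,2]>125);q=w[m];
    print(n,len(q),np.nanpercentile(q[:,2],[50,90,97]).round(1))
    if n=="wrist":
        t=np.argwhere(m).astype(np.float32)[:,::-1];Q=np.array([topray(k,u,v,162)[:2] for u,v in t]).astype(np.float32);print(cv2.minAreaRect(Q),cv2.fitLine(Q,2,0,.01,.01).ravel())
```

```text
down 22.48 [587.2 187.1 115.7] [-2.9  0.3  6.2] [0.06 0.72 0.07] 12.0
turn 1.42 22.73 [587.2 187.1 115.7] [-2.1 -0.3  5.2] [0.11 0.65 0.75] 11.6
turn 1.45 22.98 [587.2 187.1 115.7] [-2.2 -0.5  6.1] [-0.04  0.63  1.35] 11.4
up 117 23.33 [587.2 187.2 117.2] [-3.4 -0.3  5.4] [-0.06  0.73  0.98] 11.4
up 119 23.68 [587.2 187.1 119.4] [-3.6 -0.6  6.2] [-0.17  0.85  1.01] 11.0
up 121 24.03 [587.2 187.1 121.4] [-3.4 -2.1  5.9] [-0.27  0.95  0.97] 11.3
up 122.5 24.38 [587.2 187.1 122.6] [-3.3 -1.   1.3] [-0.17  0.7   0.97] 11.3
ease 24.63 [587.2 187.2 122.7] [-3.8 -0.6  5.5] [-0.29  0.98  0.3 ] 10.9
open 25.34 [587.2 187.2 122.5] [ 0.9 -0.9 -0.5] [-0.    0.04 -0.04] 85.5
wrist 1006 [163.1 164.  164.4]
((587.81884765625, 190.2998504638672), (54.496063232421875, 11.364663124084473), 80.68622589111328) [1.6202314e-01 9.8678696e-01 5.8811676e+02 1.9103751e+02]
side 192 [152.8 163.1 164.9]
```

View pics/w4.png

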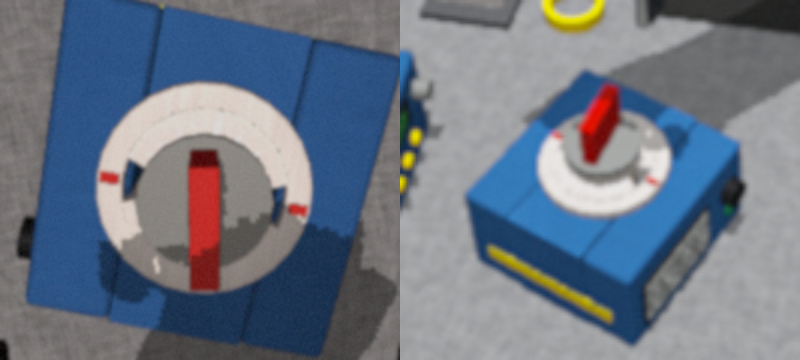

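Wrist and side views: the cartridge sits in the collar with its rib at right angles to the marks (vertical in the left crop at (205,220), marks at (108,178) and (297,210)), and it looks upright. Rib top at 163.1 (162 expected if locked, 157 if only caught, 168 or more if unturned). I'll check tilt and that nothing moves over time.

Run:
```python
from h import *
from workcell import *
wait(.5)
def meas(c,n):
    w=cloud(c);im=c["image"];r=red(im)>0
    near=np.hypot(w[...,0]-587,w[...,1]-187)
    m=r&(near<40)&(w[...,2]>159);q=w[m];A=np.c_[q[:,:2]-q[:,:2].mean(0),np.ones(len(q))];k=np.linalg.lstsq(A,q[:,2],rcond=None)[0]
    d=np.array([np.cos(1.404),np.sin(1.404)]);print(n,"rib top z",k[2].round(2),"slope along rib",(k[:2]@d).round(3),len(q))
    f=~r&(near<28)&(w[...,2]>112)&(w[...,2]<130);q=w[f];A=np.c_[q[:,:2]-q[:,:2].mean(0),np.ones(len(q))]
    k=np.linalg.lstsq(A,q[:,2],rcond=None)[0];print("  flange z",np.median(q[:,2]).round(2),"slope xy",k[:2].round(3),len(q))
    o=~r&(near>36)&(near<50)&(w[...,2]>94)&(w[...,2]<106);q=w[o];A=np.c_[q[:,:2]-q[:,:2].mean(0),np.ones(len(q))]
    k=np.linalg.lstsq(A,q[:,2],rcond=None)[0];print("  collar z",np.median(q[:,2]).round(2),"slope",k[:2].round(3),len(q))
meas(dict(np.load("pics/w4.npz")),"w4");c=camera("wrist");meas(c,"wrist now")
s=read_state();print(s["time"],np.round(s["eef_pos"],1))
```

```text
w4 rib top z 163.14 slope along rib -0.005 918
  flange z 122.21 slope xy [0.001 0.003] 2146
  collar z 100.74 slope [-0.001  0.001] 3645
wrist now rib top z 163.13 slope along rib -0.003 907
  flange z 122.22 slope xy [0.001 0.003] 2111
  collar z 100.77 slope [-0.001  0.001] 3616
27.0583 [587.2 187.2 260. ]
```

Run:
```python
from h import *
from workcell import *
goto=movel([587.2,187.2,330],None,150)
for n in("scene","side"):
    a=np.load(f"pics/{n}0.npz");b=camera(n);d=np.abs(cloud(dict(a))[...,2]-cloud(b)[...,2])>9
    d=cv2.morphologyEx(d.astype(np.uint8),cv2.MORPH_OPEN,np.ones((3,3)));k,l,st,ce=cv2.connectedComponentsWithStats(d)
    print(n,[(ce[i].round().tolist(),st[i,:].tolist()) for i in range(1,k) if st[i,4]>8])
print(read_state()["time"]);finish_job()
```

```text
scene [([105.0, 55.0], [50, 0, 106, 131, 5552]), ([273.0, 23.0], [260, 0, 25, 68, 675]), ([309.0, 10.0], [293, 0, 33, 25, 628]), ([482.0, 40.0], [452, 0, 64, 97, 3277]), ([329.0, 50.0], [324, 25, 10, 46, 236]), ([296.0, 54.0], [278, 36, 42, 32, 699]), ([304.0, 43.0], [302, 42, 4, 3, 12]), ([447.0, 158.0], [436, 146, 22, 26, 427]), ([263.0, 209.0], [253, 193, 22, 30, 494])]
side [([408.0, 93.0], [192, 0, 392, 270, 44406]), ([338.0, 183.0], [329, 171, 18, 25, 359]), ([509.0, 246.0], [496, 223, 25, 41, 442]), ([59.0, 236.0], [58, 235, 3, 3, 9]), ([257.0, 286.0], [244, 268, 26, 33, 564])]
27.775
the job is handed in; nothing more can be done
```

The cartridge is fitted, locked and upright in the extractor port, and the job was handed in at 27.8 s on the robot's clock. I took the cartridge nearest the base (the one on the mat), lowered it with its lugs into the slots and pushed it to turn level. I turned it clockwise to a firm stop at about 1.40 rad, let it rise, released it and backed off.

**Last checks that agreed:**
- **Height:** the flange top is 21.5 mm and the rib top 62.4 mm above the collar. That puts the underside 21.6 mm below it (22 mm expected when locked, 27 mm if only caught under the lip, 16 mm or less if not turned).
- **Angle:** the rib lies at 1.41 rad against the expected 1.40.
- **Upright and steady:** the tilt is within about 0.005, and nothing had changed more than a second after release.
- **Bench:** comparing depth before and after showed changes only at the arm, the cartridge's old place and the port. In the side view the arm hid part of the bench.

**Checks that were unclear:**
- **Turn-back test:** turning back 0.12 rad while still holding the cartridge showed no clear pocket wall. I pushed down and turned to the stop a second time because of it.
- **Second push:** it read about 6 N instead of about 9 N, so the rib may have slipped a little in the fingers.
- **What the lock rests on:** I relied on the measured height and angle, not on the force readings.

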